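# Clip the long-tag key onto the counter ring

## Task

Clip the key with the long rectangular wooden tag onto the near leg of the upright steel ring on the worktop: push its snap hook against the leg so that the sprung gate gives way and snaps shut behind it. Leave the key lying flat on the worktop, clipped on with the gate fully shut, and do not disturb the key with the round tag.

Things in the scene. Friction and masses are not known exactly. Their poses are not given: they have to be found in the camera images.
- bar_key: Loose key with a long wooden tag, 80 long (x) x 32 wide (y) x 28 mm high, lying flat, about 0.2 kg; grasp across the 32 mm. Origin: centre of the tag's underside; x points along the tag to the snap hook at its front, z up. A brass key sticks out behind to x = -78 mm. The hook is fixed to the tag, level, its 8 mm bar from 10 to 18 mm high: a loop from x = 50 to 132 mm, y = -30 to +30 mm.
- bar_key_seat (a point): Where the ring's leg should stand in that hook once clipped: inside the loop, 72 mm ahead of the tag's centre (body x = 72, y = 0), 14 mm above the tag's underside. Axes as the body's. The leg enters through the mouth at the loop's front (60 mm ahead of here) and must be within 11 mm of the midline (y = 0). The loop's back stops the leg 11 mm behind this point.
- bar_key_gate (a joint): Gate across that hook's mouth (rad): 0 shut, up to 1.4 swung inward. A 6 mm bar along y at body x = 124 mm, hinged at y = -26, free tip at y = +16 inside the nose. The ring's leg pushes it in with about 2 to 4 N; a spring shuts it again once the leg has passed its tip, at body x under 79 mm for y = 0 (under 76 mm for y = -11).
- key_ring: Upright steel ring fixed to the worktop: a bow of 6 mm round bar, two vertical legs 84 mm apart, 65 mm high, on a plate 112 x 40 mm, 5 mm thick (the hook passes above it). Origin: on the worktop under the axis of the near leg (nearer the robot); x points to the far leg, z up. Legs are straight to 30 mm high, an arch joins them above. The plate's front edge is at x = -14 mm.
- round_key: The other loose key, to be left alone: the same kind of snap hook, but a round wooden tag 62 mm across and 28 mm high. Origin: centre of the tag's underside; x points to its hook, which reaches to x = 132 mm.
Not all that is in view belongs to the job. Leave any orange or yellow look-alike of the key_ring alone.

How it is judged:
At the end, for the whole second after the job is handed in: The near leg of the ring stands inside the loop of the long-tag key's hook (55 to 122 mm ahead of the tag's centre, within 25 mm of the hook's midline), the gate is shut (under 0.1 rad), and the key lies flat on the worktop (underside under 10 mm high, tilted less than 0.15 rad) and at rest (x of key_ring in the frame of bar_key between 0.055 and 0.122 m and y of key_ring in the frame of bar_key between -0.025 and 0.025 m and value of joint bar_key_gate below 0.1 rad and height (world z) of bar_key below 0.01 m and angle between bar_key's own z axis and vertical below 0.15 rad and linear speed of bar_key below 0.02 m/s); the robot touches nothing.
It fails at once if the round-tag key is moved by more than 30 mm (distance of round_key from where it was at the start of the episode above 0.03 m).
It also fails if it takes over 48 s, if anything falls off the work surface, if the arm or the gripper's body presses on something with over 40 N, if the wrist force passes 120 N, or if a joint passes its speed limit or range.

## Robot

A 7-joint arm with a two-finger parallel gripper is mounted at the origin on a cart in front of the work surface, level with it; the furniture and walls round the work are solid. World frame = base frame: x ahead of the robot, y to its left, z up, the work surface at z = 0. Lengths are in m, angles in rad, forces in N, time in s.
With the tool pointing down it reaches from about 0.35 to 0.9 m from the base axis. Payload 19.9 kg.
Tool frame: the origin (TCP) lies between the finger pads; the fingertips stand 19 mm ahead of it and the grasp point (between the pads) is the TCP; z points along the fingers, y is the line along which they close (so a half turn about z gives the same grasp; the last joint's range is limited). The gripper opens to 94 mm and grips with 3 to 60 N. Pads are 16 mm wide; open, the fingers measure 119 mm over their backs; the gripper's body (75 mm by 177 mm) begins 78 mm behind the grasp point.
Start: joints at [-1.234, 0.417, -0.01, 1.614, 0.005, 1.111, -0.053], TCP at [0.231, 0.581, 0.224] pointing down, gripper open.
Joint ranges: [-2.81, 2.81], [-0.39, 2.02], [-1.27, 1.25], [0.06, 2.57], [-1.19, 4.33], [0.19, 2], [-2.82, 2.82]. Speed limits (rad/s): [1.89, 1.89, 2.39, 2.39, 3.01, 3.01, 3.01].

## Interface

Orientations are given as a 3x3 rotation matrix whose columns are the frame's x, y, z axes.
In Python, from rig import robot gives the robot as it stands. Calls block until the motion is done:
- robot.move_ptp(position, orientation): joint-space move of the TCP to a pose.
- robot.move_linear(position, velocity=0.15, frame=None, threshold=None): straight line of the TCP; frame=None keeps the orientation; velocity is the mean speed in m/s. With threshold (N) it stops when the force on the tool has changed by that much, and returns True; else False.
- robot.goto_joints(angles): joint-space move.
- robot.gripper_to(opening): finger opening in m; the grip force is fixed at half the most; returns when the fingers have stopped.
- robot.pause(seconds).
- robot.ik(position, orientation): joint angles nearest the present ones, or None.
- robot.get_state(): the state.
- robot.grab_frame(name): name is "side" or "top" or "wrist"; returns the picture (400x640x3 uint8, red, green, blue); there is no depth.
- robot.camera_info(name): a dict with "fx", "fy", "cx", "cy" (pixels), "dist" ([k1, k2, p1, p2, k3] as OpenCV has them; the pictures are not rectified), "rvec" (rotation vector, rad) and "tvec" (3), from world to camera coordinates, as OpenCV has them. Camera axes: x right, y down, z forward; pixel columns grow to the right and rows downward; lengths in m; the calibration is good to about 2 mm. A picture is of the moment at which its call begins: read the wrist's pose just before it. camera_info takes no time and is no camera call; for the wrist camera it gives the pose at the moment of the call.
A pose or a line that the arm cannot do raises robot.PlanningError and nothing moves.
- robot.sign_off(): hands the job in; it is judged then, once.
The state is a dict: "time": time; "qpos": joint angles; "joint_vel": joint speeds; "effort": joint torques, N m; "ee_pos": TCP position; "tool_rot": TCP orientation; "force": force on the tool from outside, world axes, zero at the start; "moment": the same for the moment, N m; "opening": finger opening in m; "grasp_force": force on a finger pad.
Only numpy, scipy, OpenCV 4.12 (cv2) and the standard library are available. Lean on these libraries where they do the work, as an engineer would, in place of code of your own. Each camera call takes 0.05 s, during which the arm holds its last target. There are 200 camera calls.

## Working session

There is one attempt and no reset: what is moved stays moved. The work goes in short steps, each a Python script; the robot and the scene stay as the last script left them, time stands still between calls to the robot, and variables do not carry over. Pictures are saved under pics/ and viewed, at most 10 in all, crops included, and the job is handed in when it is done.

```bash
mkdir -p pics; ls; python3 - <<'E'
from rig import robot
import cv2
for n in("top","side"):
    cv2.imwrite(f"pics/{n}0.png",robot.grab_frame(n)[:,:,::-1])
    print(n,robot.camera_info(n))
E
```

```text
pics
top {'fx': 402.89332235749316, 'fy': 402.89332235749316, 'cx': 315.3610568258953, 'cy': 200.52418694502126, 'dist': array([0.0060789, 0.       , 0.       , 0.       , 0.       ]), 'rvec': array([ 2.18692787, -2.13726697,  0.11859763]), 'tvec': array([-0.01304872,  0.49952053,  1.02422381])}
side {'fx': 434.83365788318605, 'fy': 434.83365788318605, 'cx': 320.5064579134744, 'cy': 200.47104338941884, 'dist': array([-0.07632825,  0.        ,  0.        ,  0.        ,  0.        ]), 'rvec': array([ 1.91353823, -0.6051401 ,  0.36000268]), 'tvec': array([-0.40249166,  0.1599513 ,  0.77457469])}
```

View pics/top0.png

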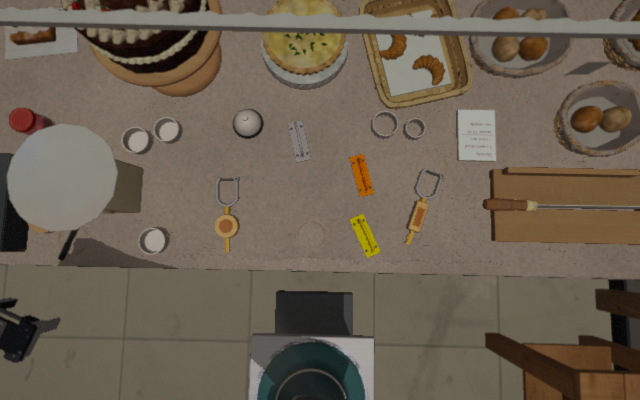

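View pics/side0.png

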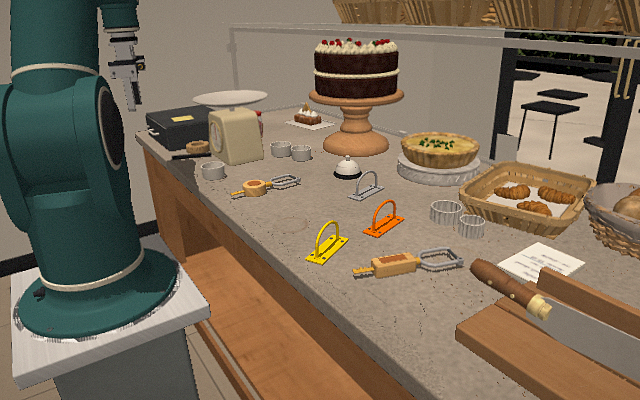

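The top view shows the long-tag key at about (417,215), with the round-tag key at (227,225) as its look-alike. The steel ring is at (299,140); the orange ring (361,175) and the yellow one (365,236) are decoys. I choose the rectangular tag and the grey ring, and check both in one crop.

```bash
python3 - <<'E'
import cv2
t=cv2.imread("pics/top0.png")
c=cv2.resize(t[110:255,270:450],None,fx=4,fy=4,interpolation=cv2.INTER_CUBIC)
cv2.imwrite("pics/c1.png",c)
E
cat > h.py <<'E'
import numpy as np,cv2
def cam(i): 
    return np.array([[i['fx'],0,i['cx']],[0,i['fy'],i['cy']],[0,0,1]]),np.array(i['dist']),cv2.Rodrigues(np.array(i['rvec']))[0],np.array(i['tvec'])
def toworld(i,px,z):
    K,d,R,t=cam(i); u=cv2.undistortPoints(np.array(px,float).reshape(-1,1,2),K,d).reshape(-1,2)
    r=np.c_[u,np.ones(len(u))]@R; o=-R.T@t
    return o+r*((z-o[2])/r[:,2])[:,None]
def topix(i,P):
    K,d,R,t=cam(i); return cv2.projectPoints(np.array(P,float).reshape(-1,1,3),R,t,K,d)[0].reshape(-1,2)
E
```

```text
(no output)
```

View pics/c1.png

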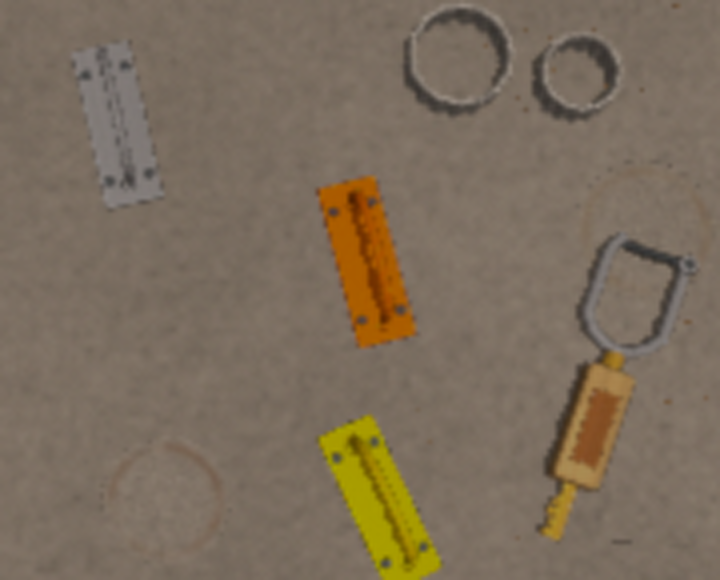

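The crop shows the rectangular tag (crop corners (590,362), (634,375), (600,488), (554,473)) with its hook pointing up and to the right. The steel ring's grey plate has corners (72,57), (131,40), (164,196), (107,209). The choice is confirmed.

```bash
cat > m.py <<'E'
from rig import robot
import numpy as np,h
i=robot.camera_info("top")
f=lambda a:(np.array(a,float)+.5)/4-.5+[270,110]
T=h.toworld(i,f([(590,362),(634,375),(600,488),(554,473)]),.028)
P=h.toworld(i,f([(72,57),(131,40),(164,196),(107,209)]),.005)
for n,Q in(("tag",T),("plate",P)):
    print(n,Q.round(4)[:,:2].tolist(),"c",Q.mean(0).round(4),[round(float(np.linalg.norm(Q[k]-Q[(k+1)%4])),4) for k in range(4)])
v=T[:2].mean(0)-T[2:].mean(0);print("key yaw",np.arctan2(v[1],v[0]))
w=P[:2].mean(0)-P[2:].mean(0);a=np.arctan2(w[1],w[0]);print("ring yaw",a,"leg",P.mean(0)-.042*np.array([np.cos(a),np.sin(a),0]))
c=h.toworld(i,f([(612,240),(690,265),(586,310)]),.014);print("hook",c.round(4))
print("round",h.toworld(i,[(227,225)],.028)); print(robot.get_state()['time'])
k=robot.camera_info("wrist");print(k); R=robot.get_state()['tool_rot'];print(R)
E
python3 m.py
```

```text
tag [[0.5068, -0.2671], [0.4989, -0.2957], [0.4249, -0.2731], [0.4339, -0.2435]] c [ 0.4661 -0.2699  0.028 ] [0.0297, 0.0774, 0.031, 0.0767]
plate [[0.7109, 0.079], [0.7238, 0.0391], [0.6159, 0.0139], [0.6061, 0.0522]] c [0.6642 0.0461 0.005 ] [0.0419, 0.1108, 0.0395, 0.1082]
key yaw -0.3049129908601955
ring yaw 0.2397548882545706 leg [0.62335219 0.03608015 0.005     ]
hook [[ 0.5908 -0.2857  0.014 ]
 [ 0.575  -0.3374  0.014 ]
 [ 0.5432 -0.2682  0.014 ]]
round [[0.43056769 0.22613756 0.028     ]]
0.1
{'fx': 351.2357125041056, 'fy': 351.2357125041056, 'cx': 319.67137034639234, 'cy': 197.8502356884149, 'dist': array([-0.05481259,  0.        ,  0.        ,  0.        ,  0.        ]), 'rvec': array([-2.39707765, -1.6274124 , -0.23232588]), 'tvec': array([-0.62492212, -0.02880008,  0.39241328])}
[[-9.29462182e-01  3.68917262e-01 -3.26130716e-04]
 [ 3.68917399e-01  9.29461634e-01 -1.01198354e-03]
 [-7.02122074e-05 -1.06091572e-03 -9.99999435e-01]]
```

Measured sizes match the given ones (tag about 77x31, plate about 110x40). Next I move over the ring and then the key for close wrist views, and draw the projected models on the pictures to check the estimates.

```bash
cat >> h.py <<'E'
def rot(a): c,s=np.cos(a),np.sin(a); return np.array([[c,s,0],[s,-c,0],[0,0,-1.]])
def body(o,a,pts): 
    c,s=np.cos(a),np.sin(a); p=np.array(pts,float); return np.c_[o[0]+c*p[:,0]-s*p[:,1],o[1]+s*p[:,0]+c*p[:,1],p[:,2]]
PL=[(98,20,5),(98,-20,5),(-14,-20,5),(-14,20,5),(0,0,5),(84,0,5)]
PL=np.array(PL)/1000
TG=np.array([(40,16,28),(40,-16,28),(-40,-16,28),(-40,16,28),(132,0,18),(90,30,18),(90,-30,18)])/1000
def draw(img,i,P,c): 
    for q in topix(i,P): cv2.drawMarker(img,tuple(int(round(v)) for v in q),c,cv2.MARKER_CROSS,6,1)
E
python3 - <<'E'
from rig import robot
import numpy as np,h,cv2
key,ka=(.4661,-.2699),-.305; leg,ra=(.6234,.0361),.24
for n,p,a,P in(("ring",(.60,.03,.26),ra,h.body(leg,ra,h.PL)),("key",(.47,-.27,.26),ka,h.body(key,ka,h.TG))):
    robot.move_ptp(p,h.rot(a)); robot.pause(.2)
    s=robot.get_state();i=robot.camera_info("wrist");im=robot.grab_frame("wrist")[:,:,::-1].copy()
    K,d,R,t=h.cam(i);print(n,s['time'],s['qpos'],s['ee_pos'],"cam in tool",s['tool_rot'].T@(-R.T@t-s['ee_pos']))
    cv2.imwrite(f"pics/w_{n}_raw.png",im); np.save(f"i_{n}.npy",i,allow_pickle=True)
    h.draw(im,i,P,(0,0,255)); cv2.imwrite(f"pics/w_{n}.png",im)
    print(h.topix(i,P).round(1).tolist())
E
```

```text
ring 2.6667 [-0.63293441  0.41110284  0.70537596  1.65480698 -0.28394844  1.18096517
 -1.18949835] [0.59999023 0.03048645 0.25995019] cam in tool [ 0.08196227 -0.00028297 -0.16063614]
[[302.5, 58.5], [338.4, 58.5], [337.1, 157.9], [303.6, 157.9], [320.4, 146.2], [320.5, 71.6]]
key 4.1583 [-0.31292977  0.35069116  0.97083413  1.80316174 -0.31521318  1.15393196
 -1.11413121] [ 0.47066295 -0.26911123  0.25990289] cam in tool [ 0.08182811 -0.00020454 -0.16064076]
[[307.7, 138.1], [336.5, 138.2], [335.5, 206.8], [308.2, 206.7], [322.4, 51.2], [295.0, 91.6], [349.4, 91.7]]
```

View pics/w_ring.png

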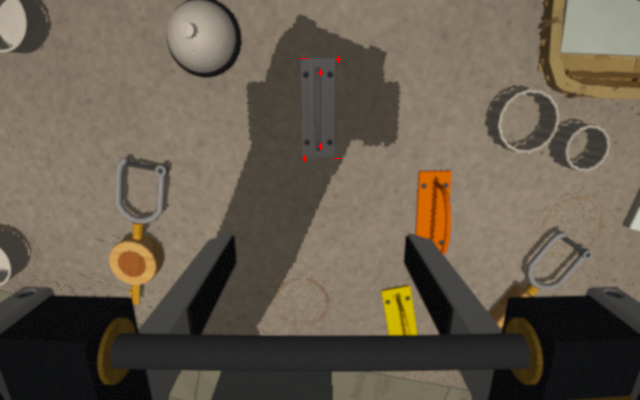

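View pics/w_key.png

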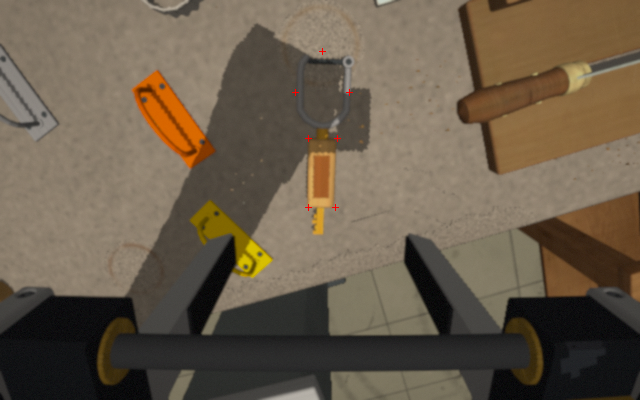

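In the ring view the plate spans u 301–336, against marks at 302–338, so the ring shifts about 1.5 mm to +y. The key's tag spans u 308–335 with its rear at row 207, and the hook is at 296–352, so the estimates hold within 2 mm. Next: grasp, then carry to the pre-position and look.

```bash
python3 - <<'E'
from rig import robot
import numpy as np,h,cv2
key,ka=(.4661,-.2699),-.305; leg,ra=np.array((.6230,.0376)),.24
robot.gripper_to(.07)
robot.move_ptp((*key,.10),h.rot(ka))
print(robot.move_linear((*key,.0225),.1,threshold=10))
robot.gripper_to(.0); s=robot.get_state(); print(s['opening'],s['grasp_force'],s['ee_pos'],s['force'])
if abs(s['opening']-.032)<.004:
    robot.move_linear((*key,.13),.15)
    u=np.array((np.cos(ra),np.sin(ra))); p=leg-.165*u
    robot.move_ptp((*p,.13),h.rot(ra)); robot.move_linear((*p,.0265),.12); robot.pause(.2)
    s=robot.get_state();i=robot.camera_info("wrist");im=robot.grab_frame("wrist")[:,:,::-1].copy()
    print(s['time'],s['ee_pos'],s['opening'],s['force'],p)
    cv2.imwrite("pics/pre_raw.png",im)
    P=h.body(leg,ra,h.PL); T=h.body(s['ee_pos'][:2],ra,h.TG);T[:,2]+=.004
    h.draw(im,i,P,(0,0,255));h.draw(im,i,T,(0,255,0));cv2.imwrite("pics/pre.png",im)
    print(h.topix(i,P).round(),h.topix(i,T).round())
E
```

```text
False
0.03169327253508704 29.89113986492157 [ 0.46612331 -0.26986757  0.02254016] [0.15038225 0.88321463 2.35462485]
10.1833 [ 0.46305434 -0.0014407   0.02698354] 0.03138873706012689 [-0.19824986  0.36679905 -2.12251474] [ 0.46272923 -0.00162093]
[[ 275. -321.]
 [ 367. -321.]
 [ 364.  -57.]
 [ 277.  -57.]
 [ 321.  -91.]
 [ 321. -293.]] [[286. 190.]
 [355. 190.]
 [351. 337.]
 [290. 337.]
 [321. -26.]
 [254.  77.]
 [387.  77.]]
```

View pics/pre.png

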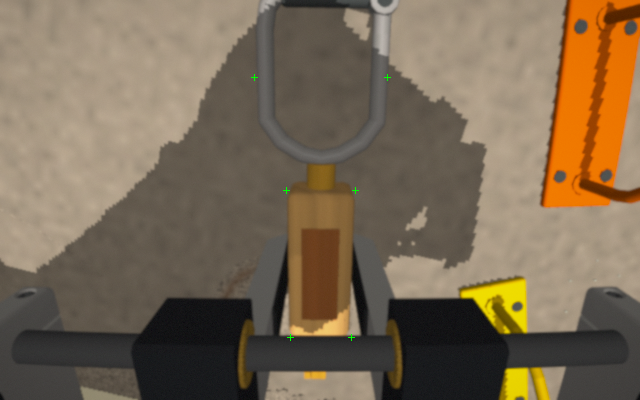

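The pre-position view shows the key straight in the fingers: tag u 288–353 with its front at row 184, hook bars at u 258 and 390, gate at row 3. It is within about 3 mm of the model, so I push.

```bash
python3 - <<'E'
from rig import robot
import numpy as np,h,cv2
leg,ra=np.array((.6230,.0376)),.24
u=np.array((np.cos(ra),np.sin(ra)))
for d in(.14,.125,.11,.095,.08,.072):
    hit=robot.move_linear((*(leg-d*u),.0265),.05,threshold=14)
    s=robot.get_state(); f=s['force']; print(d,hit,round(s['time'],2),"at",round(float((leg-s['ee_pos'][:2])@u),4),"F along/across/z",f[:2]@u,f[1]*u[0]-f[0]*u[1],f[2])
    if hit: break
cv2.imwrite("pics/push_w.png",robot.grab_frame("wrist")[:,:,::-1])
sd=robot.grab_frame("side")[:,:,::-1];tp=robot.grab_frame("top")[:,:,::-1]
cv2.imwrite("pics/push.png",np.vstack([cv2.resize(robot.grab_frame("wrist")[:240,140:500,::-1],(540,360)),cv2.resize(sd[150:270,290:470],(360,240)) if 0 else cv2.resize(sd[150:230,290:470],(540,240),interpolation=cv2.INTER_CUBIC)]))
E
```

```text
0.14 False 10.88 at 0.1402 F along/across/z -0.3278034591362768 0.5135549576754712 -1.940948887529308
0.125 False 11.33 at 0.1251 F along/across/z -1.1730438580033167 -0.7288213209337702 -1.275246982565937
0.11 False 11.78 at 0.1099 F along/across/z -1.6721478380017918 -1.0634447469418729 -2.1519122604638508
0.095 False 12.23 at 0.0947 F along/across/z -0.24988347936469005 -4.03805081013182 -2.3741481636967916
0.08 False 12.68 at 0.0798 F along/across/z -0.2106275110386199 -0.057476741384760104 -2.00581127752877
0.072 False 12.99 at 0.0717 F along/across/z -0.8129447839505836 0.2871394120625637 -1.8753584262973382
```

View pics/push.png

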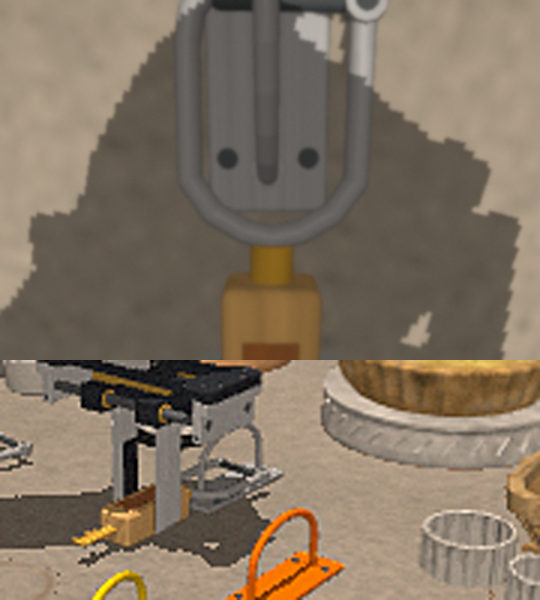

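The leg (crop (267,175)) stands inside the loop on the midline, and the gate at row 3 runs straight across to its hinge, so it is shut. The gate force rose and fell as it should. Next I lower, release and retreat.

```bash
python3 - <<'E'
from rig import robot
import numpy as np,cv2
p=robot.get_state()['ee_pos']
print(robot.move_linear((p[0],p[1],.0225),.03,threshold=8))
robot.gripper_to(.055); robot.pause(.3)
robot.move_linear((p[0],p[1],.13),.1)
w=robot.grab_frame("wrist")[:,:,::-1]
robot.move_linear((p[0]-.12,p[1],.25),.2); robot.pause(.3)
s=robot.get_state(); print(s['time'],s['opening'],s['force'])
sd=robot.grab_frame("side")[:,:,::-1];w2=robot.grab_frame("wrist")[:,:,::-1]
r=lambda a,z:cv2.resize(a,z,interpolation=cv2.INTER_CUBIC)
cv2.imwrite("pics/end.png",np.vstack([np.hstack([r(w[0:240,140:500],(400,267)),r(w2[0:240,140:500],(400,267))]),r(sd[150:220,280:450],(800,329))]))
E
```

```text
True
16.8583 0.05480810873572639 [-0.00918235 -0.29480038 -0.52128295]
```

View pics/end.png

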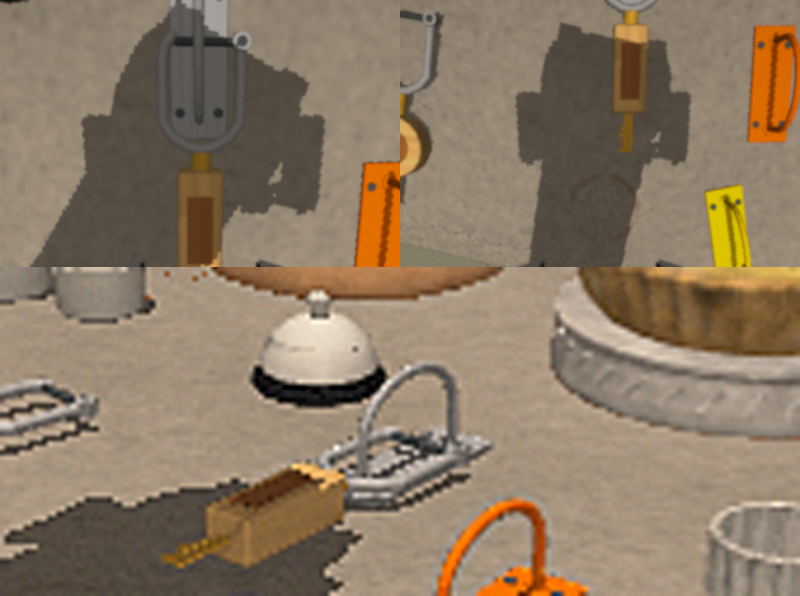

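The key lies flat, the near leg (side crop (363,470)) is inside the loop, the gate is straight across (wrist crop row 42), and the hand is clear. I hand it in.

```bash
python3 -c "
from rig import robot
print(robot.sign_off())"
```

```text
the job is handed in; nothing more can be done
None
```

The job is handed in at about 17 s: the last pictures show the long-tag key clipped on the near leg with its gate shut and lying flat, and the round-tag key was not touched; the sign-off returned no verdict.

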